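# Hang the hook-backed bin on the bench cleat

### The arm

A 6-joint arm with a two-finger parallel gripper is mounted at the origin on the work surface. World frame = base frame: x ahead of the robot, y to its left, z up, the work surface at z = 0. Lengths are in m, angles in rad, forces in N, time in s.
With the tool pointing down it reaches from about 0.275 to 0.85 m from the base axis. Payload 5.2 kg.
Tool frame: the origin (TCP) lies at the very end of the fingers, on their centre line; the grasp point (between the pads) lies 19 mm behind it (robot.tcp_to_grasp is the distance from the TCP to the grasp point, in m); z points along the fingers, y is the line along which they close (so a half turn about z gives the same grasp; the last joint's range is limited). The gripper opens to 85 mm and grips with 20 to 120 N. Pads are 22 mm wide; open, the fingers measure 114 mm over their backs; the gripper's body (76 mm by 85 mm) begins 54 mm behind the grasp point. The pads swing forward as they close: fully open they stand 13 mm farther back than shut.
Start: joints at [0.904, 0.259, 1.535, -0, 1.348, -0.203], TCP at [0.246, 0.492, 0.231] pointing down, gripper open.
Joint ranges: [-3.14, 3.14], [-0.91, 2.08], [0.19, 2.58], [-1.22, 4.36], [0.22, 2.71], [-3.12, 3.12]. Speed limits (rad/s): [2.57, 2.57, 3.14, 3.14, 3.14, 3.14].

### API

Orientations are given as a unit quaternion [w, x, y, z].
In Python, from bench import sensors, camera, order, robot gives the robot as it stands.
- The arm moves only by the tool jog_arm, never from a script. Its argument "steps" is a list that holds one entry, the list of rows, each a list of 5 numbers: the shift along the world's x, y, z in mm, then the turn about the world's z in degrees, then the finger opening in mm, from 0 to 85.4. A call has 1 to 12 rows; each row shifts and turns the commanded pose from where the row before left it; what a row does not reach is not made up. A row lasts 1/8 s, in which the tool goes at most 62.5 mm and 10.7 degrees, less where a joint would pass 70% of its speed; a pose out of reach is approached as far as the arm can. A call is refused whole if a number of a shift passes 62.5 or a number of a turn 10.7, either way. A call with a gripper value outside its range is refused whole. The fingers move at their own pace and stop on an object; "force" is the grip in N (left out, the last holds). Time passes only in rows, so rows that do not move let the fingers close. It gives the time, the measured TCP pose, the force, the opening and the grip force at its end, in the units of the state.
- sensors.state(): the state, without advancing time (a new reading comes with each control period).
- camera(name): name is "side" or "top" or "wrist"; returns a dict with "image" (420x560x3 uint8, blue, green, red), "intrinsics" (3x3 intrinsics, pixels), "world_to_cam" (4x4, takes a point from world to camera coordinates); the wrist camera has in their place "tool_from_camera" (4x4, takes a point from camera to tool coordinates, whose origin is the TCP and whose axes are the flange's). Camera axes: x right, y up, looking along -z (the intrinsics and any distortion apply to the point x, -y, -z); pixel columns grow to the right and rows downward; lengths in m; the calibration is good to about 2 mm. A picture is of the moment at which its call begins: read the wrist's pose just before it. There is no depth.
- order.sign_off(): hands the job in; it is judged then, once.
The state is a dict: "clock": time; "qpos": joint angles; "joint_vel": joint speeds; "joint_efforts": joint torques, N m; "position": TCP position; "orientation": TCP orientation; "force": force on the tool from outside, world axes, zero at the start; "ft_torque": the same for the moment, N m; "finger_gap": opening from 0.0 (shut) to 1.0 (fully open); "grasp_force": force on a finger pad.
Only numpy, scipy, OpenCV 4.12 (cv2) and the standard library are available. Lean on these libraries where they do the work, as an engineer would, in place of code of your own. Each camera call takes 0.05 s, during which the arm holds its last target. There are 200 camera calls.

### The job

Hang the small cherry bin that has the angled steel strip on its back on the black steel cleat of the low board: hook the strip over the cleat, let it drop fully home with the whole strip on the cleat, and let go. Leave the plain bin without a strip and the brass head joint where they lie.

Things in the scene. Friction and masses are not known exactly. Their poses are not given: they have to be found in the camera images.
- cleat_board: Fixed plywood board, 170 mm high. Origin on its front face at worktop, below cleat's middle; x into board, y along it, z up. Black steel cleat, y -75..75 mm, slippery: bar from the face to x=-36, z 65..115, on it a 6 mm lip leaning out 30 deg, inner face from x=-12 z=115 (groove floor) to x=-30 z=146. Scraper, file at y<-130. Bin home: same axes, origin at x=-66, y=0±30, z=83, leaning out 4 deg.
- hook_bin: Loose open cherry bin, 60 (x) by 110 (y) by 70 mm, 260 g. Origin centre of underside; z up, +x to its back. Wooden grip in the middle, 18 mm thick (y), 40 long (x), top at z=120: pinch along y from above. On its back a bright steel strip, 90 mm long, 6 thick, below a ledge (underside z=62), slopes down and back 30 deg from vertical: lowest edge x=59 z=28, rearmost x=64 z=31.
- plain_bin: Loose bin of the same wood, size and grip, but with a plain flat back and no strip (a bystander). Origin: centre of its underside, z up.
- head_joint: Loose brass whistle head joint lying on the worktop, tube 20 mm in diameter, about 145 mm long along its x axis (a bystander). Origin: on its underside, near mid-length.

How it is judged:
By the outcome, as a careful person would: the job done as asked, in the order asked, and still so for the second after the job is handed in, with the robot touching nothing.
It also fails if it takes over 42 s, if anything falls off the work surface, if the arm or the gripper's body presses on something with over 40 N, if the wrist force passes 120 N, or if a joint passes its speed limit or range.

## Working session

There is one attempt and no reset: what is moved stays moved. The work goes in short steps, Python scripts to look and compute and a tool call to move; the robot and the scene stay as the last step left them, time stands still between calls to the robot, and variables do not carry over. Pictures are saved under pics/ and viewed, at most 10 in all, crops included, and the job is handed in when it is done.

Besides the shell and the picture viewer there is one more tool, called after "Emit:" in YAML: its name, and indented under it one key for each argument. jog_arm: Moves the arm, as the interface text tells. Its arguments: {"type":"object","properties":{"steps":{"type":"array"},"force":{"type":"number"}},"required":["steps"]}

```bash
mkdir -p pics; ls
python3 - <<'E'
from bench import sensors,camera,robot
import cv2,json
s=sensors.state();print(s)
for n in("top","side"):
    c=camera(n);cv2.imwrite(f"pics/{n}0.png",c["image"]);print(n,c["intrinsics"].tolist() if hasattr(c["intrinsics"],'tolist') else c["intrinsics"],c["world_to_cam"],[k for k in c])
E
```

```text
pics
{'clock': 0.0, 'qpos': array([ 9.04183229e-01,  2.59315644e-01,  1.53612219e+00,  6.55402990e-06,
        1.34795209e+00, -2.02806659e-01]), 'joint_vel': array([-1.47799166e-03, -1.27376944e-04,  4.92349944e-04, -6.32987563e-04,
        2.38891363e-05,  2.06087682e-04]), 'joint_efforts': array([-5.08738904e-04, -4.46024430e+01, -2.90572894e+01, -2.49438563e-04,
        1.18461106e-02,  4.66784243e-06]), 'position': array([0.2456915 , 0.49148085, 0.2304737 ]), 'orientation': array([-3.81354234e-04,  2.29830825e-01,  9.73230181e-01, -8.13705854e-04]), 'force': array([-0.07573544, -0.04865268, -0.02300859]), 'ft_torque': array([-0.01871148,  0.01324065, -0.00199963]), 'grasp_force': 0.0, 'finger_gap': 0.9980412174238371}
top [[519.0836827728473, 0.0, 277.20100265978215], [0.0, 519.0836827728473, 208.90931279847106], [0.0, 0.0, 1.0]] [[-3.25901887e-03 -9.99994674e-01  1.74592819e-04  3.42766502e-02]
 [ 9.75845316e-01 -3.14217697e-03  2.18440030e-01 -5.82034889e-01]
 [-2.18438318e-01  8.82275765e-04  9.75850359e-01 -9.93199212e-01]
 [ 0.00000000e+00  0.00000000e+00  0.00000000e+00  1.00000000e+00]] ['image', 'intrinsics', 'world_to_cam']
side [[487.7815655479345, 0.0, 274.7478852537503], [0.0, 487.7815655479345, 206.20884678582325], [0.0, 0.0, 1.0]] [[-0.98827441 -0.15178641  0.01657006  0.55052545]
 [ 0.11627707 -0.67782251  0.72597264 -0.07143424]
 [-0.09896123  0.71938691  0.68752393 -0.83697641]
 [ 0.          0.          0.          1.        ]] ['image', 'intrinsics', 'world_to_cam']
```

View pics/top0.png

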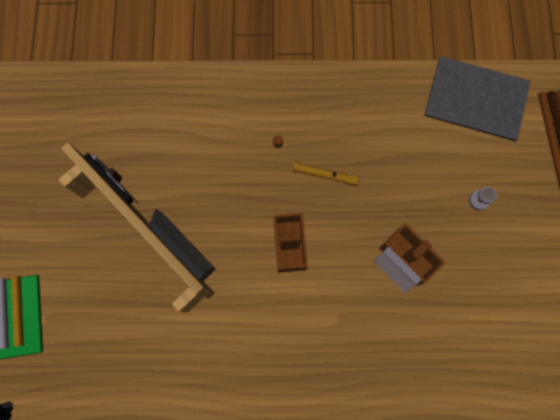

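View pics/side0.png

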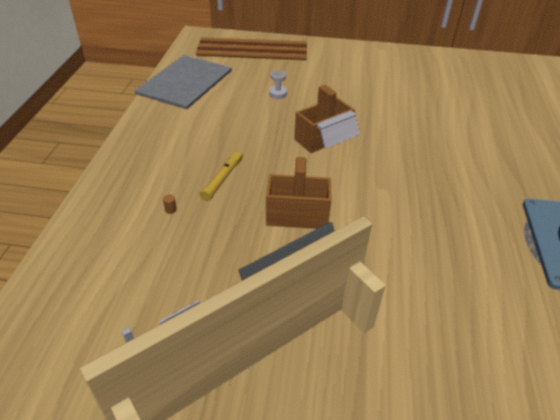

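The top view shows the hook bin with its strip at about (410,255) and the plain bin at (290,243). The cleat is at (180,245), on the board running from (68,150) to (205,290), and the brass joint is at (325,173). I'll enlarge this for picking points.

```bash
cat > h.py <<'E'
import numpy as np,cv2
def ray(c,uv,z):
    K,T=np.array(c["intrinsics"]),np.array(c["world_to_cam"])
    a=np.linalg.inv(K)@[uv[0],uv[1],1]; d=T[:3,:3].T@(a*[1,-1,-1]); o=-T[:3,:3].T@T[:3,3]
    return o+d*(z-o[2])/d[2]
def proj(c,p):
    K,T=np.array(c["intrinsics"]),np.array(c["world_to_cam"])
    q=(np.atleast_2d(p)@T[:3,:3].T+T[:3,3])*[1,-1,-1]; q=q@K.T
    return q[:,:2]/q[:,2:]
def place(pose,pts): # pose x,y,yaw[,z]; pts mm local
    x,y,a=pose[:3];z=pose[3] if len(pose)>3 else 0
    p=np.atleast_2d(pts)/1000.;c,s=np.cos(a),np.sin(a)
    return np.c_[x+c*p[:,0]-s*p[:,1],y+s*p[:,0]+c*p[:,1],z+p[:,2]]
E
python3 - <<'E'
import cv2,numpy as np
im=cv2.imread("pics/top0.png")
im=cv2.convertScaleAbs(im,alpha=1.8,beta=20)
a=cv2.resize(im[135:315,55:225],None,fx=3.2,fy=3.2,interpolation=cv2.INTER_CUBIC)[:576]
b=cv2.resize(im[220:297,370:450],None,fx=3.2,fy=3.2,interpolation=cv2.INTER_CUBIC)
o=np.zeros((576,800,3),np.uint8);o[:,:544]=a[:, :544];o[:b.shape[0],544:544+b.shape[1]]=b
cv2.imwrite("pics/z0.png",o);print(a.shape,b.shape)
E
```

```text
(576, 544, 3) (246, 256, 3)
```

View pics/z0.png

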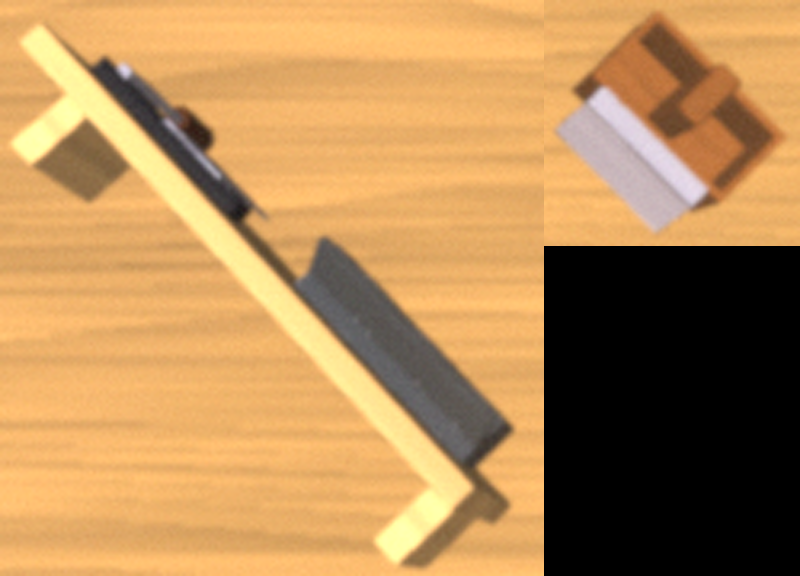

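```bash
cat >> h.py <<'E'
CLE=[[( -36,-75,115),(-36,75,115)],[(-36,-75,65),(-36,75,65)],[(-30,-75,146),(-30,75,146)],[(-35.2,-75,143),(-35.2,75,143)],
 [(0,-75,115),(0,75,115)],[(-36,75,115),(-36,75,65)],[(0,-260,170),(0,130,170)],[(-36,75,115),(0,75,115)],[(-36,-75,115),(-36,-75,65)]]
BIN=[[(-30,-55,70),(30,-55,70),(30,55,70),(-30,55,70),(-30,-55,70)],[(64,-45,31),(64,45,31)],[(46,-45,62),(46,45,62)],[(-20,-9,120),(20,-9,120),(20,9,120),(-20,9,120),(-20,-9,120)],[(-30,-55,0),(-30,55,0)],[(-30,55,0),(30,55,0)],[(30,55,0),(30,-55,0)],[(-30,-55,0),(30,-55,0)]]
def draw(im,c,pose,L,col,off=(0,0),f=1):
    for l in L:
        q=((proj(c,place(pose,l))-off+.5)*f).round().astype(np.int32)
        cv2.polylines(im,[q.reshape(-1,1,2)],False,col,1,cv2.LINE_AA)
E
cat > fit.py <<'E'
from h import *
from bench import camera
from scipy.optimize import least_squares
t=camera("top");s=camera("side")
cl=lambda u,v,ox:np.array([ox+(u+.5)/3.2-.5,(135 if ox==55 else 220)+(v+.5)/3.2-.5])
T=np.array(t["world_to_cam"]);print("cam",-T[:3,:3].T@T[:3,3],"base px",proj(t,[0,0,0]))
A=ray(t,cl(45,25,55),.17);B=ray(t,cl(475,487,55),.17);print("board edge",A,B,np.linalg.norm(A-B))
# board pose: residual to edge points + cleat ends
def rb(p):
    e=place(p,[(0,0,170),(0,1,170)]);n=np.array([np.cos(p[2]),np.sin(p[2])])
    r=[((A-e[0])[:2]@n)*500,((B-e[0])[:2]@n)*500]
    for pt,uv in [((-36,75,115),(512,428)),((0,-75,115),(300,282))]:
        r+=list(proj(t,place(p,[pt]))[0]-cl(*uv,55))
    return r
m=(A+B)/2
d=(B-A)[:2]; a0=np.arctan2(d[1],d[0])-np.pi/2
b=least_squares(rb,[m[0],m[1],a0]);print("board",b.x,np.degrees(b.x[2]),np.round(b.fun,1))
pk=[((64,-45,31),(555-544,128)),((64,45,31),(658-544,233)),((46,-45,62),(585-544,98)),((46,45,62),(692-544,206)),((-30,-55,70),(656-544,12)),((-30,55,70),(785-544,135))]
rh=lambda p:np.concatenate([proj(t,place(p,[k]))[0]-cl(*uv,370) for k,uv in pk])
g=ray(t,(410,255),.05)
h=min((least_squares(rh,[g[0],g[1],a]) for a in np.arange(0,6,1.)),key=lambda r:r.cost)
print("bin",h.x,np.degrees(h.x[2]),np.round(h.fun,1))
np.savez("fit.npz",b=b.x,h=h.x)
im=t["image"];im=cv2.convertScaleAbs(im,alpha=1.6,beta=15)
o=np.zeros((600,800,3),np.uint8)
def sub(c,win,f,x0,y0):
    u0,u1,v0,v1=win;w=cv2.resize(cv2.convertScaleAbs(c["image"],alpha=1.5),None,fx=f,fy=f,interpolation=cv2.INTER_CUBIC)[v0*f:v1*f,u0*f:u1*f].copy()
    draw(w,c,b.x,CLE,(0,0,255),(u0,v0),f);draw(w,c,h.x,BIN,(255,255,0),(u0,v0),f)
    o[y0:y0+w.shape[0],x0:x0+w.shape[1]]=w
sub(t,(60,220,140,300),2,0,0);sub(t,(360,460,215,300),3,330,0)
sub(s,(90,390,210,400),1,0,330);sub(s,(285,365,80,155),3,330,330)
cv2.imwrite("pics/fit.png",o)
E
python3 fit.py
```

```text
cam [0.35113496 0.03332389 1.09634754] base px [[295.11528371 513.10288246]]
board edge [0.68792832 0.42454449 0.17      ] [0.41761828 0.16405971 0.17      ] 0.3753929066444607
board [ 0.48686086  0.22943579 -3.9475836 ] -226.17987966618875 [ 0.8  0.4 -0.3 -0.9 -0.5  1.7]
bin [ 0.4926585  -0.24195769  2.32885805] 133.43373710939218 [-0.   0.3 -0.4 -0.5 -0.4  1.6 -1.   0.6  0.8 -1.5  0.9 -0.5]
```

View pics/fit.png

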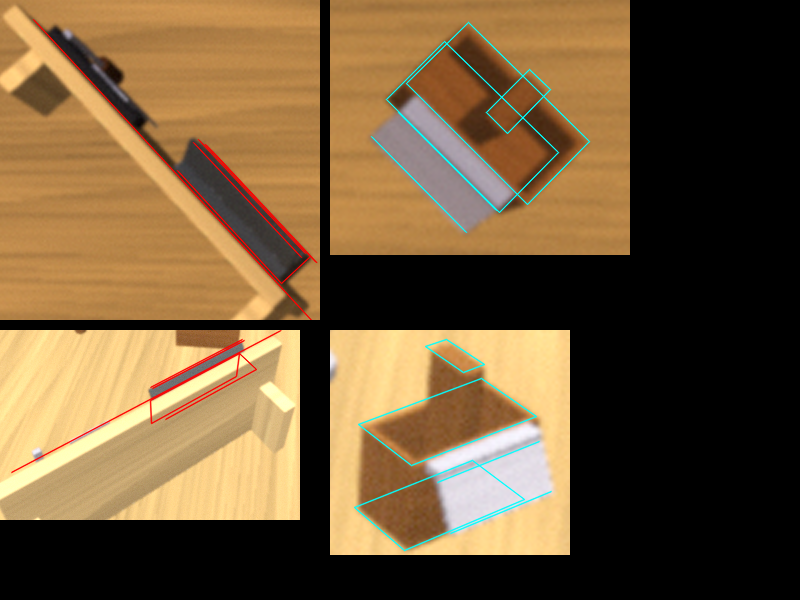

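The overlays match the bin in both views to within about 1 px. The board is good to roughly 2 mm, and the bin (133.4°) and board (133.8°) are nearly parallel. Next I move over the bin.

Emit:
jog_arm:
  steps:
    - [[15,-46,0,-1.7,50],[15,-46,0,-1.7,50],[15,-46,0,-1.7,50],[15,-46,0,-1.7,50],[15,-46,0,-1.7,50],[15,-46,0,-1.7,50],[15,-46,0,-1.7,50],[15,-46,0,-1.7,50],[15,-46,0,-1.7,50],[15,-46,0,-1.7,50],[15,-46,0,-1.7,50],[15,-46,0,-1.3,50]]

```text
clock: 1.7
position: [0.4262, -0.0617, 0.2313]
orientation: [0.0, 0.396, 0.918, 0.0]
force: [0.1, 0.5, -0.2]
finger_gap: 0.586
grasp_force: 0.0
```

Emit:
jog_arm:
  steps:
    - [[17,-45.5,0,0,50],[17,-45.5,0,0,50],[17,-45.5,0,0,50],[16,-45,0,0,50],[0,0,0,0,50],[0,0,0,0,50]]

```text
clock: 2.45
position: [0.4926, -0.2411, 0.2308]
orientation: [-0.001, 0.396, 0.918, 0.0]
force: [-0.4, 0.1, -0.5]
finger_gap: 0.587
grasp_force: 0.0
```

```bash
cat > look.py <<'E'
import sys
from h import *
from bench import camera,sensors
s=sensors.state();c=camera("wrist");cv2.imwrite(f"pics/{sys.argv[1]}.png",cv2.convertScaleAbs(c["image"],alpha=1.4,beta=10))
w,x,y,z=s["orientation"];from scipy.spatial.transform import Rotation as R
r=R.from_quat([x,y,z,w]);print(s["position"],"tool y deg",np.degrees(np.arctan2(*r.as_matrix()[1::-1,1])),r.as_matrix()[:,2],s["clock"],s["finger_gap"],s["force"])
print(np.load("fit.npz")["h"]);np.savez("w.npz",R=r.as_matrix(),p=s["position"],K=c["intrinsics"],T=c["tool_from_camera"])
E
python3 look.py w1
```

```text
[ 0.49255946 -0.24111667  0.23075842] tool y deg 43.39807953785665 [-0.00114698  0.00128234 -0.99999852] 2.45 0.5870868290164266 [-0.36332763  0.0735867  -0.49086125]
[ 0.4926585  -0.24195769  2.32885805]
```

View pics/w1.png

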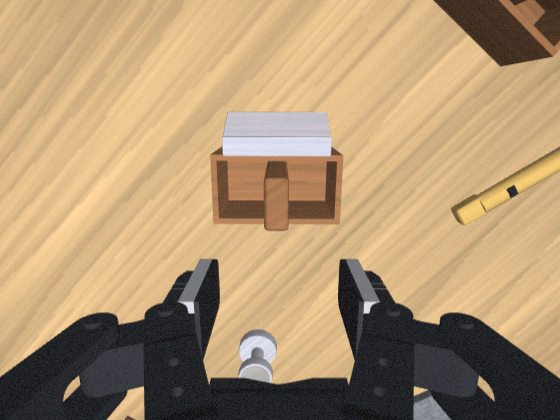

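The wrist view shows the grip at (277,195), square and centred between the fingers (middle at about 279). Next: descend, grip and lift.

Emit:
jog_arm:
  steps:
    - [[0,-1,-40,0,50],[0,0,-40,0,50],[0,0,-30,0,50],[0,0,-20,0,50],[0,0,-16,0,50],[0,0,0,0,50],[0,0,0,0,10],[0,0,0,0,10],[0,0,0,0,10],[0,0,0,0,10],[0,0,0,0,10],[0,0,0,0,10]]
  force: 70

```text
clock: 4.0
position: [0.4938, -0.2432, 0.0864]
orientation: [0.001, 0.395, 0.919, -0.0]
force: [1.2, -0.2, 5.7]
finger_gap: 0.196
grasp_force: 69.2
```

Emit:
jog_arm:
  steps:
    - [[0,0,0,0,10],[0,0,8,0,10],[0,0,20,0,10],[0,0,35,0,10],[0,0,45,0,10],[0,0,30,0,10],[0,0,20,0,10],[0,0,0,0,10],[0,0,0,0,10]]

```text
clock: 5.12
position: [0.4923, -0.2421, 0.2421]
orientation: [-0.001, 0.395, 0.919, 0.0]
force: [0.1, 0.0, -2.4]
finger_gap: 0.202
grasp_force: 68.4
```

Emit:
jog_arm:
  steps:
    - [[5,25,0,0,10],[8,45,0,0,10],[9,50,0,0,10],[9,50,0,0,10],[9,50,0,0,10],[9,50,0,0,10],[9,50,0,0.4,10],[8,42,0,0,10],[5,30,0,0,10],[0,0,0,0,10],[0,0,0,0,10]]

```text
clock: 6.5
position: [0.5633, 0.149, 0.2419]
orientation: [-0.001, 0.392, 0.92, -0.001]
force: [-0.8, -0.7, -2.2]
finger_gap: 0.2
grasp_force: 69.0
```

```bash
cat > look2.py <<'E'
import sys
from h import *
from bench import camera
import subprocess
o=np.zeros((600,800,3),np.uint8);t=camera("top");s=camera("side")
def sub(c,win,f,x0,y0):
    u0,u1,v0,v1=win;w=cv2.resize(cv2.convertScaleAbs(c["image"],alpha=1.7,beta=15)[v0:v1,u0:u1],None,fx=f,fy=f,interpolation=cv2.INTER_CUBIC)
    o[y0:y0+w.shape[0],x0:x0+w.shape[1]]=w
sub(t,(110,240,180,300),3,0,0);sub(s,(210,380,130,330),3,400,0)
w=cv2.resize(cv2.convertScaleAbs(cv2.imread("pics/%s.png"%sys.argv[1]),alpha=1.3),(320,240));o[360:600,0:320]=w
cv2.imwrite("pics/%s_c.png"%sys.argv[1],o)
E
python3 look.py w2; python3 look2.py w2
```

```text
[0.56331717 0.14899097 0.24194772] tool y deg 43.85003005363565 [-2.62015199e-03 -7.97445670e-04 -9.99996249e-01] 6.5 0.1995843271405282 [-0.83525795 -0.6860659  -2.18128525]
[ 0.4926585  -0.24195769  2.32885805]Traceback (most recent call last):
  File "look2.py", line 9, in <module>
    sub(t,(110,240,180,300),3,0,0);sub(s,(210,380,130,330),3,400,0)
                                   ~~~^^^^^^^^^^^^^^^^^^^^^^^^^^^^^
  File "look2.py", line 8, in sub
    o[y0:y0+w.shape[0],x0:x0+w.shape[1]]=w
    ~^^^^^^^^^^^^^^^^^^^^^^^^^^^^^^^^^^^
ValueError: could not broadcast input array from shape (600,510,3) into shape (600,400,3)
```

```bash
sed -i 's/(210,380,130,330)/(225,358,130,330)/' look2.py; python3 look2.py w2
```

```text
(no output)
```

View pics/w2_c.png

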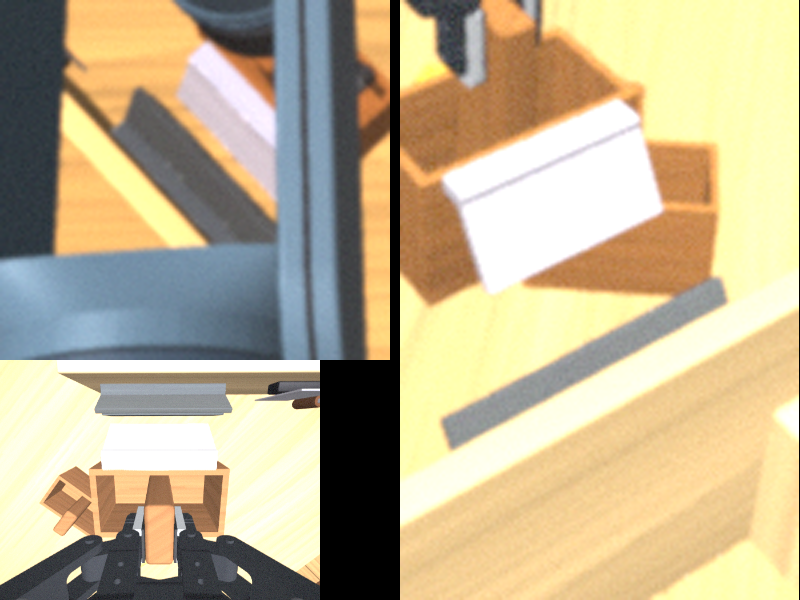

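The wrist view (lower left) shows the strip and cleat parallel and in line. I'll overlay the models on the full wrist picture to check the offset.

```bash
cat > ov.py <<'E'
import sys
from h import *
w=np.load("w.npz");f=np.load("fit.npz")
G=np.eye(4);G[:3,:3]=w["R"];G[:3,3]=w["p"]
c=dict(intrinsics=w["K"],world_to_cam=np.linalg.inv(G@w["T"]))
im=cv2.imread(f"pics/{sys.argv[1]}.png")
r=im[0:320,130:450];F=2;r=cv2.resize(r,None,fx=F,fy=F,interpolation=cv2.INTER_CUBIC)[:600]
draw(r,c,f["b"],CLE[:5]+CLE[6:7],(0,0,255),(130,0),F)
a=f["b"][2]
a=np.radians(133.85);bx=w["p"][:2]+.0016*np.array([np.cos(a),np.sin(a)])
draw(r,c,[*bx,a,w["p"][2]-.0864],BIN[:4],(255,160,0),(130,0),F)
cv2.imwrite(f"pics/{sys.argv[1]}_o.png",r)
b=f["b"];R2=np.array([[np.cos(b[2]),np.sin(b[2])],[-np.sin(b[2]),np.cos(b[2])]])
print("bin in board mm",R2@(bx-b[:2])*1000, (w["p"][2]-.0864)*1000)
E
python3 ov.py w2
```

```text
bin in board mm [-109.3804005     0.53601789] 155.54771690267341
```

View pics/w2_o.png

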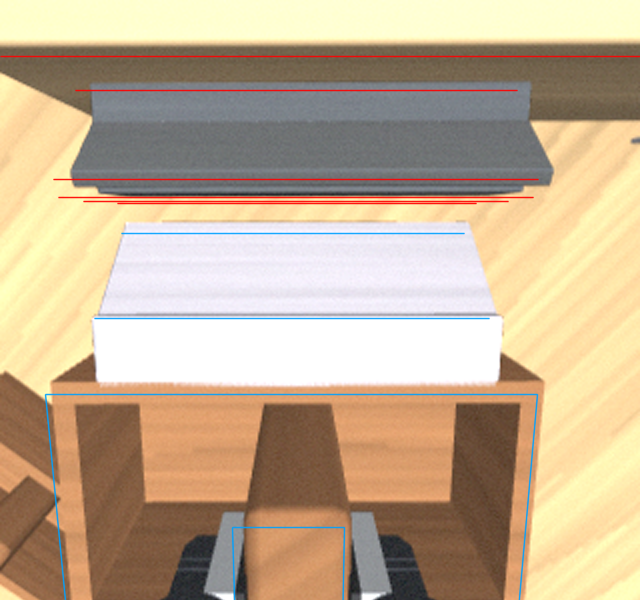

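Both overlays are shifted the same way by about 3 mm, so the relative error is about 1 mm. The cleat's ends also extend past the strip on both sides (92–530 against 95–500). Next I move over the groove and start lowering.

Emit:
jog_arm:
  steps:
    - [[-7,7.4,0,0,10],[-8,8,0,0,10],[-6.5,7,0,0,10],[0,0,-12,0,10],[0,0,-15,0,10],[0,0,-12,0,10],[0,0,-8.5,0,10],[0,0,0,0,10],[0,0,0,0,10]]

```text
clock: 7.88
position: [0.5429, 0.1717, 0.1961]
orientation: [0.0, 0.392, 0.92, 0.0]
force: [-0.1, 0.8, -3.2]
finger_gap: 0.203
grasp_force: 68.9
```

```bash
python3 look.py w3; python3 ov.py w3;  python3 look2.py w3
```

```text
[0.54288116 0.17174314 0.19608909] tool y deg 43.81606711430068 [ 5.92876354e-04  6.43489580e-05 -9.99999822e-01] 7.875 0.20290816568461442 [-0.09857255  0.79580873 -3.17220441]
[ 0.4926585  -0.24195769  2.32885805]
bin in board mm [-78.8145009   -0.47256991] 109.6890925496239
```

View pics/w3_c.png

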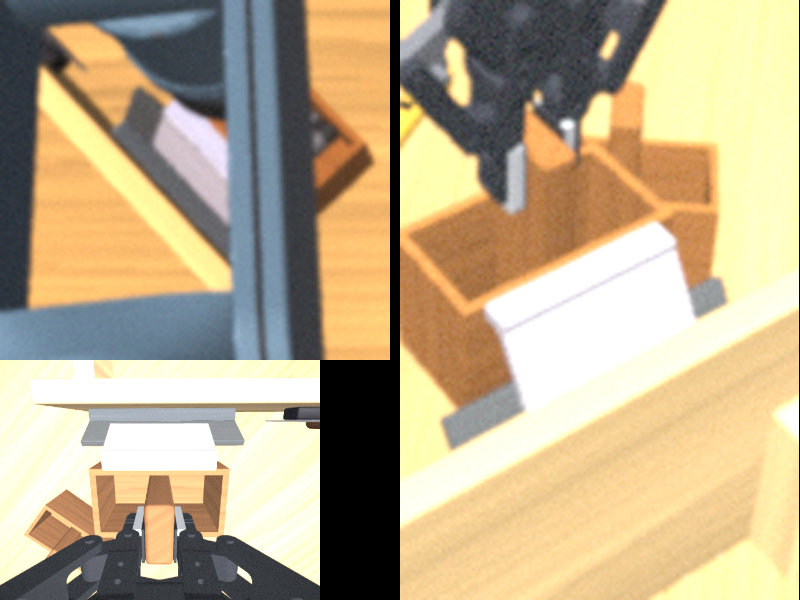

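The side view shows the strip behind the lip, between lip and board, with cleat visible past both ends and no contact force. I'll go on down the slope.

Emit:
jog_arm:
  steps:
    - [[-1.2,1.3,-3.5,0,10],[-1.4,1.5,-4.2,0,10],[-1.4,1.4,-4.2,0,10],[-1.4,1.4,-4.2,0,10],[-1.2,1.2,-3.5,0,10],[0,0,0,0,10],[0,0,0,0,10]]

```text
clock: 8.9
position: [0.536, 0.1786, 0.1763]
orientation: [0.0, 0.392, 0.92, 0.0]
force: [0.2, 0.2, -2.5]
finger_gap: 0.196
grasp_force: 68.9
```

Emit:
jog_arm:
  steps:
    - [[-0.3,0.3,-1,0,10],[-0.3,0.3,-1,0,10],[0,0,0,0,10],[0,0,0,0,10]]

```text
clock: 9.4
position: [0.5353, 0.1792, 0.1742]
orientation: [0.0, 0.392, 0.92, 0.0]
force: [0.1, -0.6, -2.0]
finger_gap: 0.197
grasp_force: 68.9
```

Emit:
jog_arm:
  steps:
    - [[0,0,-1,0,10],[0,0,0,0,10],[0,0,0,0,10]]

```text
clock: 9.78
position: [0.5354, 0.1792, 0.1733]
orientation: [0.0, 0.392, 0.92, 0.0]
force: [0.7, 0.2, -1.1]
finger_gap: 0.198
grasp_force: 69.2
```

The weight reading has dropped from -2.5 to -1.1 N, so the strip is just touching the groove. Release, wait, then look before retreating.

Emit:
jog_arm:
  steps:
    - [[0,0,0,0,22],[0,0,0,0,26],[0,0,0,0,32],[0,0,0,0,40],[0,0,0,0,40],[0,0,0,0,40],[0,0,0,0,40],[0,0,0,0,40]]

```text
clock: 10.78
position: [0.5353, 0.1792, 0.1732]
orientation: [-0.0, 0.392, 0.92, -0.0]
force: [0.7, 0.7, -0.8]
finger_gap: 0.47
grasp_force: 0.0
```

Emit:
jog_arm:
  steps:
    - [[0,0,10,0,40],[0,0,20,0,40],[0,0,30,0,40],[0,0,40,0,40],[-10,-20,40,0,40],[-20,-55,20,0,40],[-20,-55,0,0,40],[-20,-55,0,0,40],[-10,-50,0,0,40],[0,-50,0,0,40],[0,0,0,0,40],[0,0,0,0,40]]

```text
clock: 12.28
position: [0.4553, -0.1056, 0.3337]
orientation: [0.0, 0.393, 0.92, 0.0]
force: [0.2, 0.4, -0.7]
finger_gap: 0.466
grasp_force: 0.0
```

Run:
```python
from h import *
from bench import camera
f=np.load("fit.npz");b=f["b"];o=np.zeros((600,800,3),np.uint8)
th=np.radians(4);off=np.array([-66,0,83])
def hm(p):x,y,z=p;return (x*np.cos(th)-z*np.sin(th)+off[0],y,x*np.sin(th)+z*np.cos(th)+off[2])
H=[[hm(p) for p in l] for l in BIN[:4]]
for n,win,x0 in(("top",(120,253,160,310),0),("side",(215,348,110,310),400)):
    c=camera(n);u0,u1,v0,v1=win;w=cv2.resize(cv2.convertScaleAbs(c["image"],alpha=1.6,beta=15)[v0:v1,u0:u1],None,fx=3,fy=3,interpolation=cv2.INTER_CUBIC)
    draw(w,c,b,H,(255,255,0),(u0,v0),3);o[:w.shape[0],x0:x0+w.shape[1]]=w
cv2.imwrite("pics/end.png",o)
```

```text
(no output)
```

View pics/end.png

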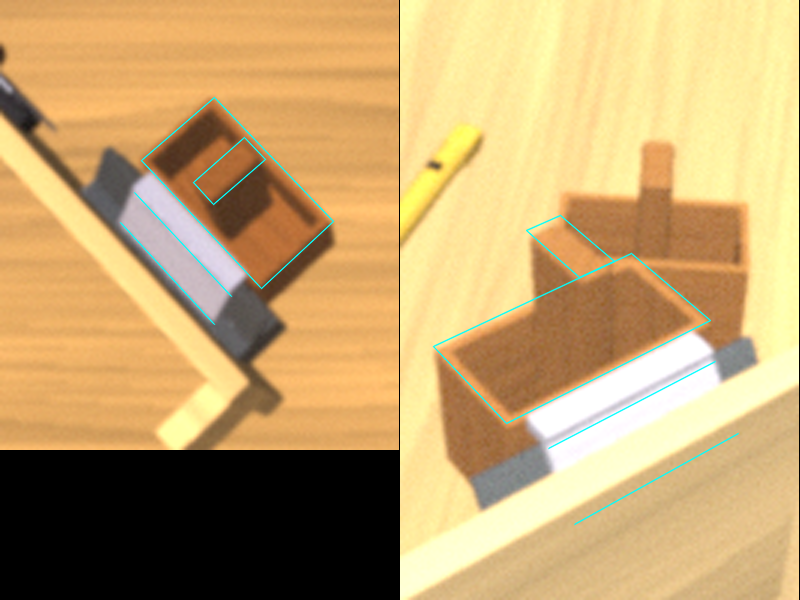

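The hung bin matches the predicted home pose (seated, 4° lean) to about 1 px in both views. Cleat shows past both ends of the strip, and the plain bin and joint show no sign of having been moved.

```bash
python3 -c "
from bench import order
print(order.sign_off())"
```

```text
the job is handed in; nothing more can be done
None
```

The bin with the strip hangs fully home on the cleat with the whole strip on it, the gripper has let go and is clear, the plain bin and brass head joint were left where they lay, and the job was handed in at about 12.4 s.

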